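# Bring the rolling mill's oil cup to the top

## Robot

A 6-joint arm with a two-finger parallel gripper is mounted at the origin on a cart in front of the work surface, level with it; the furniture and walls round the work are solid. World frame = base frame: x ahead of the robot, y to its left, z up, the work surface at z = 0. Lengths are in mm, angles in degrees, forces in N, time in s.
With the tool pointing down it reaches from about 375 to 825 mm from the base axis. Payload 5.5 kg.
Tool frame: the origin (TCP) lies at the very end of the fingers, on their centre line; the grasp point (between the pads) lies bot.grasp_offset behind it (bot.grasp_offset is the distance from the TCP to the grasp point, in mm); x points along the fingers, y is the direction in which the jaws open and shut, and the axes are right-handed (so a half turn about x gives the same grasp; the last joint's range is limited). The gripper opens to 85 mm and grips with 20 to 120 N. Pads are 22 mm wide; open, the fingers measure 114 mm over their backs; the gripper's body (76 mm by 85 mm) begins 54 mm behind the grasp point. The pads swing forward as they close: fully open they stand 13 mm farther back than shut.
Start: joints at [-71.849, 17.962, -2.699, 69.339, 0, 90], TCP at [186.913, -570.139, 200.999] pointing down, gripper open.
Joint ranges: [-152.73, 152.73], [-39.44, 99.34], [-58.76, 71.6], [-118.89, 123.64], [-81.53, 83.1], [-180, 180]. Speed limits (degrees/s): [136.94, 136.94, 172.46, 180, 180, 180].

## Interface

Orientations are given as a 3x3 rotation matrix whose columns are the frame's x, y, z axes.
In Python, from workcell import bot gives the robot as it stands.
- The arm moves only by the tool carry_out, never from a script. Its arguments are lists of equal length, an entry for each row: "angular": the turn, a rotation vector about the tool's x, y, z in rad, a list of three; "offset": the shift along the tool's x, y, z in m, a list of three; "jaw": the opening, from 0 (shut) to 1 (fully open). A call has 1 to 10 rows; each row shifts and turns the commanded pose from where the row before left it, along the tool's axes as they then stand; what a row does not reach is not made up. A row lasts 1/12 s, in which the tool goes at most 41.7 mm and 7.16 degrees, less where a joint would pass 70% of its speed; a pose out of reach is approached as far as the arm can. A call is refused whole if a number of a shift passes 0.0417 or a number of a turn 0.125, either way. A call with a gripper value outside its range is refused whole. The fingers move at their own pace and stop on an object; "squeeze" is the grip in N (left out, the last holds). Time passes only in rows, so rows that do not move let the fingers close. It gives the time, the measured TCP pose, the force and the opening at its end, in the units of the state.
- bot.read_state(): the state, without advancing time (a new reading comes with each control period).
- bot.capture(name): name is "scene" or "top" or "wrist"; returns the picture (400x640x3 uint8, red, green, blue); there is no depth.
- bot.calibration(name): a dict with "mtx" (3x3 intrinsics, pixels), "extrinsics" (4x4, takes a point from camera to world coordinates). Camera axes: x right, y down, z forward; pixel columns grow to the right and rows downward; lengths in mm; the calibration is good to about 2 mm. A picture is of the moment at which its call begins: read the wrist's pose just before it. calibration takes no time and is no camera call; for the wrist camera it gives the pose at the moment of the call.
- bot.job_done(): hands the job in, once; it reports no verdict.
The state is a dict: "t": time; "joints": joint angles; "dq": joint speeds; "joint_efforts": joint torques, N m; "eef_pos": TCP position; "eef_rot": TCP orientation; "wrist_force": force on the tool from outside, world axes, zero at the start; "ft_torque": the same for the moment, N m; "finger_gap": finger opening in mm.
Only numpy, scipy, OpenCV 4.12 (cv2) and the standard library are available. Lean on these libraries where they do the work, as an engineer would, in place of code of your own. Each camera call takes 0.05 s, during which the arm holds its last target.

## Task

The hub of the hand rolling mill's star wheel is due for oil, and the oil only runs in when the small brass oil cup on the hub points straight up. Turn the wheel by pushing its spokes (the arms with ball ends) with shut fingertips, one after another, gently and without gripping anything, until the oil cup points straight up, then take the hand away. Do not push on the oil cup itself, and leave the oil bottle, brush and calipers beside the mill where they lie.

Things in the scene. Friction and masses are not known exactly. Their poses are not given: they have to be found in the camera images.
- mill: Grey hand rolling mill, fixed, base 185 x 150 mm, 268 mm high. Origin: centre of the base's underside, on the bench; z up. Its -x side carries the star wheel and roughly faces the robot (turned up to 20 degrees). The wheel's axis is parallel to its x axis, 165 mm above the bench; the wheel's middle plane is 130 mm from the origin towards -x. The gear case behind the wheel is 201 mm high.
- star_wheel (a joint): Angle of the wheel, rad: 0 when the oil cup points straight up, growing clockwise seen from the robot (the wheel's top goes to the mill's -y side); 2 pi is up again. Starts between 1.7 and 4.58. Turns freely both ways, a full turn and more; even friction of about 0.2 to 0.3 N m, so it stays where it is left and does not run on.
- ball_grip (a point): Centre of the ball grip on the arm next to the oil cup, 36 degrees clockwise of it, 126 mm from the wheel's axis. The star wheel, 280 mm across and without a rim, has a 54 mm hub and five equal straight round steel arms 13 mm thick, 72 degrees apart, each ending in a black ball of 28 mm diameter; the cup is midway between two arms. The balls clear the bench by 25 mm.
- oil_cup (a point): Small brass oil cup screwed into the wheel's hub, turning with it, at most 20 mm thick. Origin: on the wheel's axis in the middle plane of the arms, 165 mm above the bench. z axis: from the wheel's axis outward along the cup, whose end is 62 mm from the origin. x axis: along the wheel's axis, away from the robot into the mill.
- oil_bottle: Loose white plastic oil bottle with a black cap and steel needle spout, 40 mm diameter, 130 mm high, upright on the bench at the mill's -y side. Origin: centre of its underside. To be left alone.
- brass_brush: Loose wooden-handled wire brush, 200 x 14 x 24 mm, lying on the bench at the mill's -y side. Origin: centre of its underside. To be left alone.
- calipers: Loose steel calipers, 190 x 60 x 8 mm, lying on the bench at the mill's +y side. Origin: centre of the underside. To be left alone.

How it is judged:
By the outcome, as a careful person would: the job done as asked, in the order asked, and still so for the second after the job is handed in, with the robot touching nothing.
It also fails if it takes over 67 s, if anything falls off the work surface, if the arm or the gripper's body presses on something with over 40 N, if the wrist force passes 120 N, or if a joint passes its speed limit or range.

## Working session

There is one attempt and no reset: what is moved stays moved. The work goes in short steps, Python scripts to look and compute and a tool call to move; the robot and the scene stay as the last step left them, time stands still between calls to the robot, and variables do not carry over. Pictures are saved under pics/ and viewed, and the job is handed in when it is done.

Besides the shell and the picture viewer there is one more tool, called after "Emit:" as name(argument=value, ...) on one line, values as JSON. carry_out: Moves the arm, as the interface text tells. Its arguments: {"type":"object","properties":{"angular":{"type":"array","items":{"type":"array","items":{"type":"number"}}},"offset":{"type":"array","items":{"type":"array","items":{"type":"number"}}},"jaw":{"type":"array","items":{"type":"number"}},"squeeze":{"type":"number"}},"required":["angular","offset","jaw"]}

```bash
ls; mkdir -p pics; python3 - <<'E'
from workcell import bot
import cv2
s=bot.read_state();print(s)
for n in("scene","top","wrist"):
    im=bot.capture(n);cv2.imwrite(f"pics/{n}0.png",im[:,:,::-1]);c=bot.calibration(n);print(n,c["mtx"],c["extrinsics"])
print(bot.grasp_offset)
E
```

```text
pics
{'t': 0.0, 'joints': array([-7.18482722e+01,  1.80043604e+01, -2.75433884e+00,  6.93377530e+01,
        2.00484376e-03,  8.99998327e+01]), 'dq': array([-0.04357569, -0.01797176, -0.02972948, -0.02423834, -0.08193937,
        0.02115236]), 'joint_efforts': array([-1.27983705e-03, -5.39593756e+01,  3.39746189e+01,  1.90833810e-02,
       -2.25021890e-04,  1.17532309e-06]), 'eef_pos': array([ 186.74127804, -569.55317364,  200.13196471]), 'eef_rot': array([[-4.91189837e-04,  3.11536780e-01, -9.50233968e-01],
       [ 1.61053403e-03, -9.50232603e-01, -3.11537166e-01],
       [-9.99998582e-01, -1.68340804e-03, -3.49959898e-05]]), 'wrist_force': array([ 0.57960248, -0.59925043,  0.46849333]), 'ft_torque': array([-0.02476663,  0.00524924, -0.00298574]), 'finger_gap': 85.14653978071735}
scene [[438.8884113    0.         317.83517432]
 [  0.         438.8884113  204.37198792]
 [  0.           0.           1.        ]] [[ 9.12068285e-01 -3.60169158e-01  1.95983727e-01  4.40098820e+02]
 [-4.10014845e-01 -8.06213023e-01  4.26507197e-01 -3.50493615e+02]
 [ 4.38989516e-03 -4.69359925e-01 -8.82
[... 216 characters left out ...]
        ]] [[-8.58869187e-03 -9.84922938e-01  1.72780326e-01  4.35429209e+02]
 [-9.99848794e-01  5.84586113e-03 -1.63772726e-02  5.29914953e+01]
 [ 1.51203017e-02 -1.72894860e-01 -9.84824220e-01  1.25364628e+03]
 [ 0.00000000e+00  0.00000000e+00  0.00000000e+00  1.00000000e+00]]
wrist [[332.47631226   0.         318.92168516]
 [  0.         332.47631226 204.63905837]
 [  0.           0.           1.        ]] [[ 3.11300971e-01 -9.13985725e-01 -2.60234127e-01  2.52964384e+02]
 [-9.50310284e-01 -2.99815643e-01 -8.37910714e-02 -5.48775858e+02]
 [-1.43841909e-03  2.73387409e-01 -9.61902935e-01  3.74105038e+02]
 [ 0.00000000e+00  0.00000000e+00  0.00000000e+00  1.00000000e+00]]
18.700000000000003
```

View pics/scene0.png

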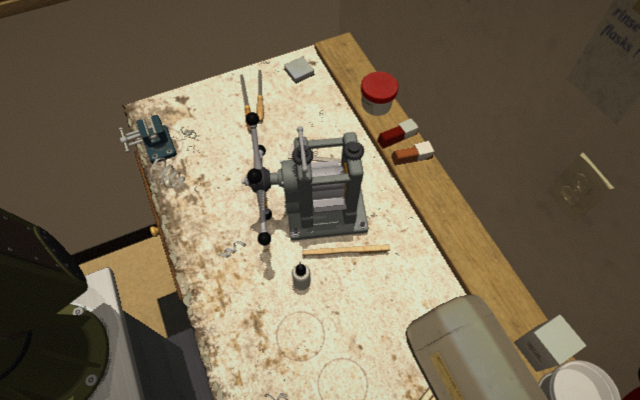

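View pics/top0.png

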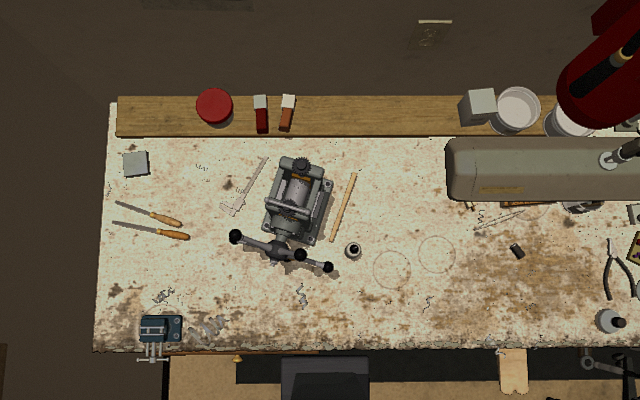

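View pics/wrist0.png

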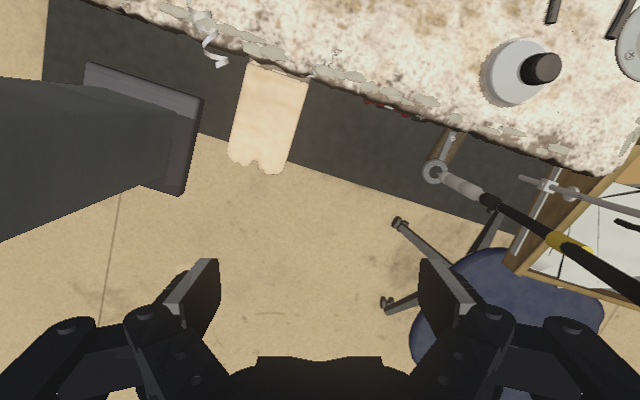

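```bash
python3 - <<'E'
import cv2
a=cv2.imread("pics/scene0.png")[95:285,210:400];cv2.imwrite("pics/sc_z.png",cv2.resize(a,None,fx=3.1,fy=3.1,interpolation=cv2.INTER_CUBIC))
a=cv2.imread("pics/top0.png")[140:290,205:375];cv2.imwrite("pics/tp_z.png",cv2.resize(a,None,fx=4,fy=4,interpolation=cv2.INTER_CUBIC))
E
```

```text
(no output)
```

View pics/sc_z.png

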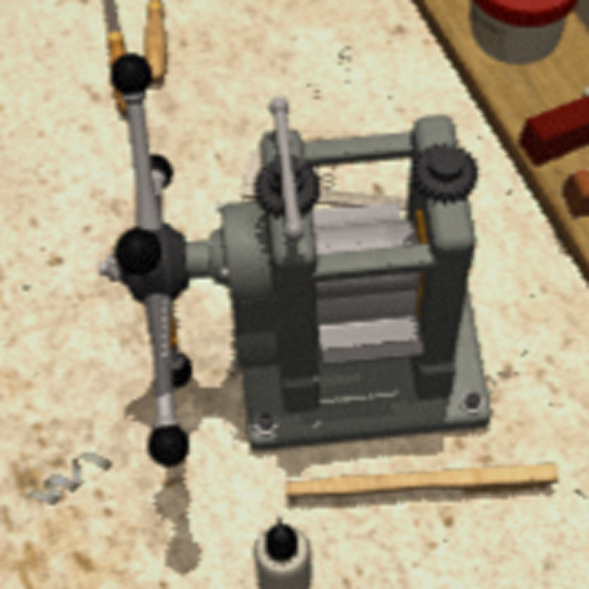

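View pics/tp_z.png

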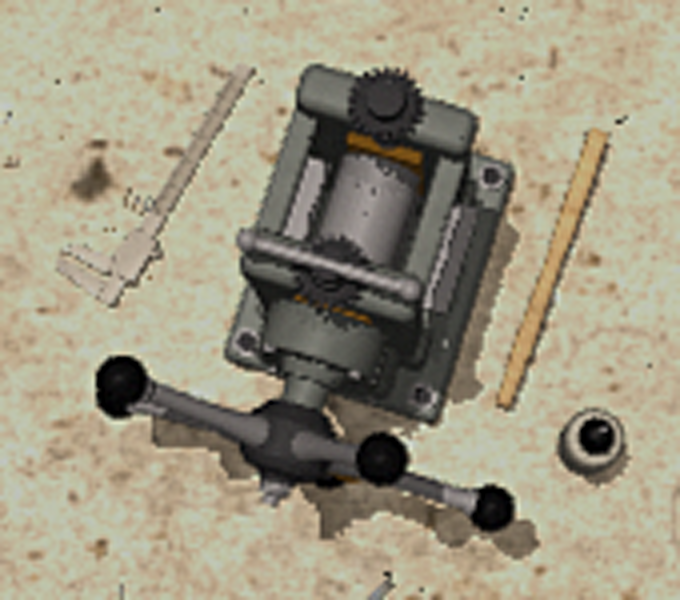

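```bash
cat > h.py <<'E'
import numpy as np, cv2
from workcell import bot
def ray(n,p,c=None):
    c=c or bot.calibration(n);K,T=np.array(c["mtx"]),np.array(c["extrinsics"])
    d=T[:3,:3]@np.linalg.solve(K,[p[0],p[1],1]);return T[:3,3],d/np.linalg.norm(d)
def tri(rs):
    A=sum(np.eye(3)-np.outer(d,d) for o,d in rs);b=sum((np.eye(3)-np.outer(d,d))@o for o,d in rs)
    x=np.linalg.solve(A,b);return x,[np.linalg.norm(np.cross(x-o,d)) for o,d in rs]
def blobs(n,roi,im=None,thr=42,minA=25):
    if im is None: im=bot.capture(n)
    x0,y0,x1,y1=roi
    m=(im[y0:y1,x0:x1].max(2)<thr).astype(np.uint8)
    m=cv2.morphologyEx(m,cv2.MORPH_OPEN,np.ones((3,3)))
    k,_,st,ce=cv2.connectedComponentsWithStats(m)
    return [(np.round(ce[i]+[x0,y0],1),st[i][2:]) for i in range(1,k) if st[i][4]>=minA]
E
python3 - <<'E'
from h import *
for n,roi in(("scene",(225,100,300,260)),("top",(205,220,345,290))):
    im=cv2.imread(f"pics/{n}0.png")
    print(n,[ (list(a),list(b)) for a,b in blobs(n,roi,im)])
S={k:(210+x/3.1,95+y/3.1) for k,(x,y) in dict(A=(131,74),B=(140,251),C=(169,444),D=(158,173),E=(178,370)).items()}
T={k:(205+x/4,140+y/4) for k,(x,y) in dict(A=(121,386),B=(381,458),C=(492,508)).items()}
print(S,T)
P={k:tri([ray("scene",S[k]),ray("top",T[k])]) for k in T};print(P)
# wheel plane vertical: axis normal in xy from A,C,B
E
```

```text
scene [([np.float64(251.9), np.float64(118.6)], [np.int32(13), np.int32(12), np.int32(126)]), ([np.float64(256.8), np.float64(180.2)], [np.int32(22), np.int32(22), np.int32(301)]), ([np.float64(264.1), np.float64(238.3)], [np.int32(11), np.int32(12), np.int32(114)])]
top [([np.float64(304.7), np.float64(224.4)], [np.int32(12), np.int32(12), np.int32(90)]), ([np.float64(234.7), np.float64(235.8)], [np.int32(13), np.int32(15), np.int32(140)]), ([np.float64(293.9), np.float64(236.5)], [np.int32(9), np.int32(4), np.int32(33)]), ([np.float64(283.1), np.float64(244.7)], [np.int32(9), np.int32(7), np.int32(39)]), ([np.float64(299.8), np.float64(254.3)], [np.int32(12), np.int32(13), np.int32(128)]), ([np.float64(277.9), np.float64(257.2)], [np.int32(23), np.int32(10), np.int32(104)]), ([np.float64(327.7), np.float64(266.8)], [np.int32(10), np.int32(11), np.int32(86)])]
{'A': (252.25806451612902, 118.87096774193549), 'B': (255.16129032258064, 175.96774193548387), 'C': (264.51612903225805, 238.2258064516129), 'D': (260.9677419354839, 150.80645161290323), 'E': (267.4193548387097, 214.3548387096774)} {'A': (235.25, 236.5), 'B': (300.25, 254.5), 'C': (328.0, 267.0)}
{'A': (array([552.19944803, 214.89635097, 254.40598653]), [np.float64(1.7587944149502845), np.float64(1.758794414950446)]), 'B': (array([510.07200787,  75.27339204, 272.8313272 ]), [np.float64(0.5969479362319433), np.float64(0.5969479362319696)]), 'C': (array([489.87629598,  12.6931118 , 142.45687729]), [np.float64(0.5583401638379971), np.float64(0.5583401638378668)])}
```

```bash
cat >> h.py <<'E'
from scipy.optimize import least_squares
def fitwheel(obs,th0,p0=(520,110,-17)):
    # obs: list of (o,d,k) rays to ball k (arm angle th+72k, clockwise); unknown cx,cy,yaw,th
    def pos(p,k):
        a=np.radians(p[3]+72*k);w=np.radians(p[2])
        return np.array([p[0]+np.sin(a)*126*np.sin(w),p[1]-np.sin(a)*126*np.cos(w),165+126*np.cos(a)])
    f=lambda p:np.concatenate([np.cross(pos(p,k)-o,d) for o,d,k in obs])
    r=least_squares(f,[*p0,th0]);return r.x,np.abs(r.fun).max(),[np.round(pos(r.x,k),1) for k in range(5)]
E
python3 - <<'E'
from h import *
S={-1:(251.9,118.6),0:(255.16,176),1:(264.1,238.3),2:(267.4,214.35),-2:(261,150.8)}
T={-1:(234.7,235.8),0:(299.8,254.3),1:(327.7,266.8)}
o=[(*ray("scene",v),k) for k,v in S.items()]+[(*ray("top",v),k) for k,v in T.items()]
p,e,q=fitwheel(o,29);print(p,e,q)
# project cup candidates
for n in("scene","top"):
    c=bot.calibration(n);K,E=np.array(c["mtx"]),np.linalg.inv(c["extrinsics"])
    for j in range(5):
        a=np.radians(p[3]+36+72*j);w=np.radians(p[2]);r=55
        X=np.array([p[0]+np.sin(a)*r*np.sin(w),p[1]-np.sin(a)*r*np.cos(w),165+r*np.cos(a),1])
        u=K@(E@X)[:3];u=u[:2]/u[2];z=((u-[210,95])*3.1 if n=="scene" else (u-[205,140])*4)
        print(n,round(np.degrees(a)),u.round(1),z.round())
E
```

```text
[527.71014284 130.8174846  -17.63999706  27.65984532] 2.4785971398456184 [array([510. ,  75.1, 276.6]), array([490.1,  12.4, 143.9]), array([522.2, 113.4,  40.3]), array([561.9, 238.4, 109.1]), array([554.4, 214.7, 255.1])]
scene 64 [259.8 194.4] [154. 308.]
scene 136 [262.9 204.7] [164. 340.]
scene 208 [261.7 181.2] [160. 267.]
scene 280 [258.  155.6] [149. 188.]
scene 352 [256.5 161.9] [144. 208.]
top 64 [297.3 255.8] [369. 463.]
top 136 [293.8 256.4] [355. 466.]
top 208 [268.9 248.9] [255. 436.]
top 280 [254.8 243. ] [199. 412.]
top 352 [272.3 247.2] [269. 429.]
```

Emit:
carry_out(angular=[[0.123,0,0],[0.123,0,0],[0.123,0,0],[0.123,0,0],[0.123,0,0],[0,0,0]], offset=[[-0.02,0,0],[-0.02,0,0],[-0.02,0,0],[-0.02,0,0],[-0.02,0,0],[0,0,0]], jaw=[0,0,0,0,0,0])

```text
t: 0.65
eef_pos: [187.4, -571.6, 305.0]
eef_rot: [[0.002, -0.298, -0.955], [-0.005, -0.954, 0.298], [-1.0, 0.004, -0.003]]
wrist_force: [0.6, -0.2, 0.5]
finger_gap: 12.3
```

```bash
cat >> h.py <<'E'
C=np.array([527.7,130.8,165.]);w=np.radians(-17.64)
ex=np.array([np.cos(w),np.sin(w),0]);ey=np.array([-np.sin(w),np.cos(w),0]);ez=np.array([0,0,1.])
def P(th,r,d): a=np.radians(th);return C-np.sin(a)*r*ey+np.cos(a)*r*ez+d*ex
def todo(tgt):
    s=bot.read_state();R=s["eef_rot"];v=R.T@(np.array(tgt)-s["eef_pos"])
    print("t",round(s["t"],2),"pos",s["eef_pos"].round(1),"F",s["wrist_force"].round(1),"gap",round(s["finger_gap"],1),"J",s["joints"].round(0),"tool disp",v.round(1)); 
    rel=s["eef_pos"]-C; print("mill rel x,y,z",(rel@ex).round(1),(rel@ey).round(1),rel[2].round(1)," rot in mill:",(np.stack([ex,ey,ez])@R).round(2).tolist());return v
E
python3 -c "
from h import *
todo(P(60,95,-120)+[0,0,100])
print(P(60,95,-120))
o,d=ray('top',(353,250));print(o+d*(130-o[2])/d[2])"
```

```text
t 0.65 pos [ 187.4 -571.6  305. ] F [ 0.6 -0.2  0.5] gap 12.3 J [-72.  17.   9.  82.  -0. 125.] tool disp [ -10.6 -690.2    5. ]
mill rel x,y,z -111.5 -772.5 140.0  rot in mill: [[0.0, 0.01, -1.0], [-0.0, -1.0, -0.01], [-1.0, 0.0, -0.0]]
[388.41103605  88.76032205 212.5       ]
[530.12952601 -48.48960664 130.        ]
```

Emit:
carry_out(angular=[[-0.12,0,0],[-0.12,0,0],[-0.12,0,0],[-0.12,0,0],[-0.12,0,0],[-0.12,0,0],[-0.12,0,0],[-0.12,0,0],[-0.12,0,0],[-0.12,0,0]], offset=[[0,0,0],[0,0,0],[0,0,0],[0,0,0],[0,0,0],[0,0,0],[0,0,0],[0,0,0],[0,0,0],[0,0,0]], jaw=[0,0,0,0,0,0,0,0,0,0])

```text
t: 1.48
eef_pos: [186.8, -569.8, 300.0]
eef_rot: [[-0.0, 0.789, -0.614], [0.001, -0.614, -0.789], [-1.0, -0.001, -0.001]]
wrist_force: [0.5, -0.2, 0.6]
finger_gap: -0.1
```

Emit:
carry_out(angular=[[-0.12,0,0],[-0.12,0,0],[-0.12,0,0],[-0.12,0,0],[-0.12,0,0],[-0.12,0,0],[-0.12,0,0],[-0.12,0,0],[-0.12,0,0],[-0.12,0,0]], offset=[[0,0,0],[0,0,0],[0,0,0],[0,0,0],[0,0,0],[0,0,0],[0,0,0],[0,0,0],[0,0,0],[0,0,0]], jaw=[0,0,0,0,0,0,0,0,0,0])

```text
t: 2.32
eef_pos: [186.8, -569.8, 300.1]
eef_rot: [[-0.0, 0.859, 0.513], [0.001, 0.513, -0.859], [-1.0, 0.0, -0.001]]
wrist_force: [0.9, -0.0, -0.2]
finger_gap: -0.1
```

Emit:
carry_out(angular=[[-0.12,0,0],[-0.12,0,0],[-0.12,0,0],[-0.12,0,0],[-0.12,0,0],[-0.12,0,0],[-0.022,0,0],[0,0,0]], offset=[[0,0,0],[0,0,0],[0,0,0],[0,0,0],[0,0,0],[0,0,0],[0,0,0],[0,0,0]], jaw=[0,0,0,0,0,0,0,0])

```text
t: 2.98
eef_pos: [186.8, -569.9, 300.3]
eef_rot: [[-0.0, 0.294, 0.956], [0.001, 0.956, -0.294], [-1.0, 0.001, -0.001]]
wrist_force: [-0.8, -1.3, -0.4]
finger_gap: -0.2
```

```bash
python3 -c "
from h import *
todo(P(60,95,-120)+[0,0,100])"
```

```text
t 2.98 pos [ 186.8 -569.9  300.3] F [-0.8 -1.3 -0.4] gap -0.2 J [-72.  17.   9.  82.  -0. -55.] tool disp [-11.6 688.8  -1.3]
mill rel x,y,z -112.5 -771.0 135.3  rot in mill: [[-0.0, -0.01, 1.0], [0.0, 1.0, 0.01], [-1.0, 0.0, -0.0]]
```

Emit:
carry_out(angular=[[0,0,0],[0,0,0],[0,0,0],[0,0,0],[0,0,0],[0,0,0],[0,0,0],[0,0,0],[0,0,0],[0,0,0]], offset=[[0,0.035,0.005],[0,0.035,0.005],[0,0.035,0.005],[0,0.035,0.005],[0,0.035,0.005],[0,0.035,0.005],[0,0.035,0.005],[0,0.035,0.005],[0,0.035,0.005],[0,0.035,0.005]], jaw=[0,0,0,0,0,0,0,0,0,0])

```text
t: 3.82
eef_pos: [337.7, -248.6, 300.9]
eef_rot: [[0.0, 0.296, 0.955], [-0.0, 0.955, -0.296], [-1.0, -0.0, 0.0]]
wrist_force: [0.6, -0.3, 0.4]
finger_gap: -0.1
```

Emit:
carry_out(angular=[[0,0,0],[0,0,0],[0,0,0],[0,0,0],[0,0,0],[0,0,0],[0,0,0],[0,0,0],[0,0,0],[0,0,0]], offset=[[0,0.035,-0.005],[0,0.035,-0.005],[0,0.035,-0.005],[0,0.035,-0.005],[0,0.035,-0.005],[0,0.035,-0.005],[0,0.035,-0.005],[0,0.035,-0.005],[0,0.035,-0.005],[0,0,0]], jaw=[0,0,0,0,0,0,0,0,0,0])

```text
t: 4.65
eef_pos: [387.2, 69.3, 300.7]
eef_rot: [[0.0, 0.289, 0.957], [0.003, 0.957, -0.289], [-1.0, 0.003, -0.0]]
wrist_force: [0.7, -0.9, -0.1]
finger_gap: -0.3
```

```bash
python3 -c "
from h import *
todo(P(60,95,-120)+[0,0,50])"
```

```text
t 4.65 pos [387.2  69.3 300.7] F [ 0.7 -0.9 -0.1] gap -0.3 J [ 10.  -6. -17.  79.   0.  27.] tool disp [38.3 18.9 -4.5]
mill rel x,y,z -115.2 -101.2 135.7  rot in mill: [[-0.0, -0.01, 1.0], [0.0, 1.0, 0.01], [-1.0, 0.0, -0.0]]
```

Emit:
carry_out(angular=[[0,-0.112,0],[0,-0.112,0],[0,-0.112,0],[0,-0.112,0],[0,-0.112,0],[0,-0.112,0],[0,-0.112,0],[0,0,0]], offset=[[0,0.002,0],[0,0.003,0],[0,0.003,0],[0,0.003,0],[0,0.003,0],[0,0.003,0],[0,0.003,0],[0,0,0]], jaw=[0,0,0,0,0,0,0,0])

```text
t: 5.32
eef_pos: [388.8, 84.7, 296.1]
eef_rot: [[0.676, 0.284, 0.68], [-0.203, 0.959, -0.199], [-0.708, -0.004, 0.706]]
wrist_force: [-1.1, -0.6, -1.8]
finger_gap: -0.2
```

```bash
python3 -c "
from h import *
todo(P(60,95,-60))
import cv2
cv2.imwrite('pics/w1.png',bot.capture('wrist')[:,:,::-1])
cv2.imwrite('pics/s1.png',bot.capture('scene')[:,:,::-1])"
```

```text
t 5.32 pos [388.8  84.7 296.1] F [-1.1 -0.6 -1.8] gap -0.2 J [ 48. -33. -49.  51. -39.  55.] tool disp [100.5   2.9 -17.6]
mill rel x,y,z -118.4 -86.0 131.1  rot in mill: [[0.71, -0.02, 0.71], [0.01, 1.0, 0.02], [-0.71, -0.0, 0.71]]
```

View pics/w1.png

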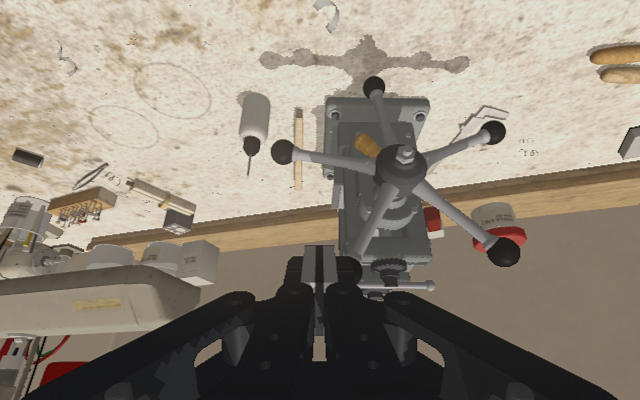

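View pics/s1.png

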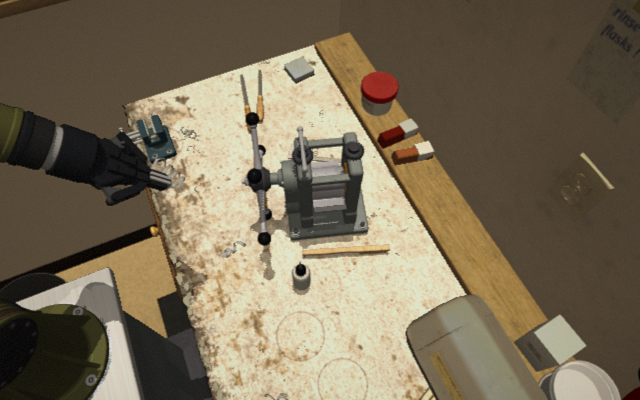

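Emit:
carry_out(angular=[[0,0,0],[0,0,0],[0,0,0],[0,0,0],[0,0,0],[0,0,0],[0,0,0]], offset=[[0.017,0,-0.003],[0.017,0.001,-0.003],[0.017,0.001,-0.003],[0.017,0.001,-0.003],[0.017,0,-0.003],[0.016,0,-0.003],[0,0,0]], jaw=[0,0,0,0,0,0,0])

```text
t: 6.0
eef_pos: [450.9, 65.8, 215.6]
eef_rot: [[0.671, 0.301, 0.677], [-0.212, 0.954, -0.213], [-0.71, -0.001, 0.704]]
wrist_force: [-0.8, -0.3, -0.9]
finger_gap: 0.3
```

```bash
python3 -c "
from h import *
todo(P(60,95,12))
import cv2
cv2.imwrite('pics/w2.png',bot.capture('wrist')[:,:,::-1])"
```

```text
t 6.0 pos [450.9  65.8 215.6] F [-0.8 -0.3 -0.9] gap 0.3 J [ 34. -27. -58.  27. -34.  42.] tool disp [48.3  2.8 44.4]
mill rel x,y,z -53.5 -85.2 50.6  rot in mill: [[0.7, -0.0, 0.71], [0.0, 1.0, 0.0], [-0.71, -0.0, 0.7]]
```

View pics/w2.png

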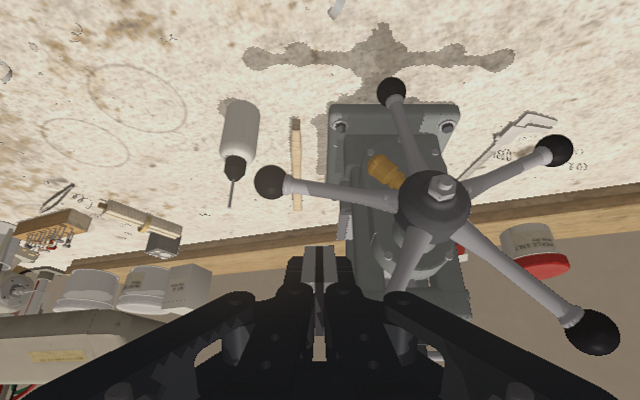

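Emit:
carry_out(angular=[[0,0,0],[0,0,0],[0,0,0],[0,0,0],[0,0,0]], offset=[[0.012,0,0.011],[0.012,0,0.011],[0.012,0,0.011],[0.012,0,0.011],[0,0,0]], jaw=[0,0,0,0,0])

```text
t: 6.47
eef_pos: [515.0, 48.5, 216.7]
eef_rot: [[0.676, 0.298, 0.674], [-0.209, 0.955, -0.212], [-0.707, 0.003, 0.708]]
wrist_force: [-1.2, 0.5, 0.3]
finger_gap: -0.0
```

```bash
python3 -c "
from h import *
todo(P(50,95,12))
for t in range(60,-36,-10):
  p=P(t,95,12)-C; print(t,(p@ey).round(1),p[2].round(1))"
```

```text
t 6.47 pos [515.   48.5 216.7] F [-1.2  0.5  0.3] gap -0.0 J [ 25. -21. -56.  18. -28.  32.] tool disp [-7.2  9.5  6.1]
mill rel x,y,z 12.8 -82.3 51.7  rot in mill: [[0.71, -0.01, 0.71], [0.01, 1.0, 0.0], [-0.71, 0.0, 0.71]]
60 -82.3 47.5
50 -72.8 61.1
40 -61.1 72.8
30 -47.5 82.3
20 -32.5 89.3
10 -16.5 93.6
0 0.0 95.0
-10 16.5 93.6
-20 32.5 89.3
-30 47.5 82.3
```

Emit:
carry_out(angular=[[0,0,0],[0,0,0],[0,0,0],[0,0,0],[0,0,0],[0,0,0],[0,0,0],[0,0,0]], offset=[[-0.0033,0.0047,0.0033],[-0.0033,0.0048,0.0033],[-0.0028,0.0039,0.0028],[-0.0028,0.0039,0.0028],[-0.0028,0.0039,0.0028],[-0.0022,0.0045,0.0022],[-0.0022,0.0045,0.0022],[-0.0023,0.0046,0.0023]], jaw=[0,0,0,0,0,0,0,0])

```text
t: 7.13
eef_pos: [520.5, 83.8, 242.7]
eef_rot: [[0.673, 0.292, 0.68], [-0.206, 0.957, -0.206], [-0.711, -0.002, 0.703]]
wrist_force: [-2.3, 1.2, -8.3]
finger_gap: -0.1
```

```bash
python3 -c "
from h import *
todo(P(30,95,12))
import cv2
cv2.imwrite('pics/w3.png',bot.capture('wrist')[:,:,::-1])
cv2.imwrite('pics/s3.png',bot.capture('scene')[95:285,180:370,::-1].repeat(3,0).repeat(3,1))"
```

```text
t 7.13 pos [520.5  83.8 242.7] F [-2.3  1.2 -8.3] gap -0.1 J [ 30. -19. -51.  24. -31.  37.] tool disp [-0.1 -0.6  6.5]
mill rel x,y,z 7.4 -46.9 77.7  rot in mill: [[0.7, -0.01, 0.71], [0.01, 1.0, 0.01], [-0.71, -0.0, 0.7]]
```

View pics/w3.png

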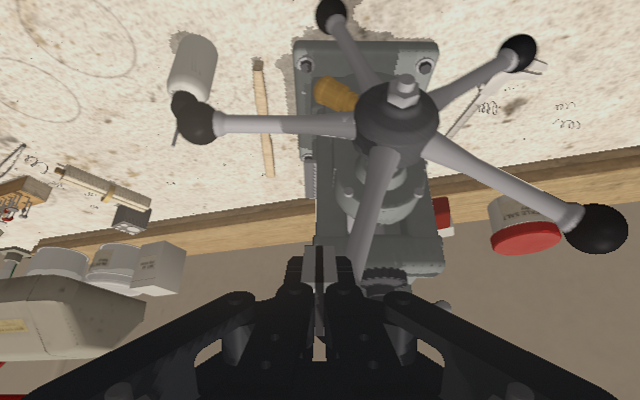

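View pics/s3.png

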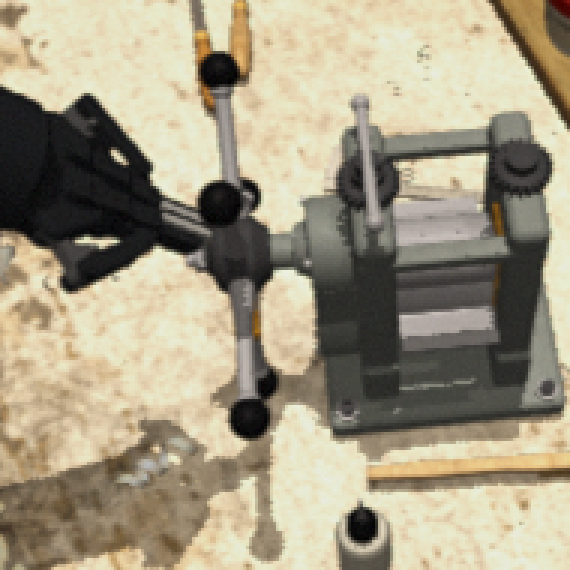

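Emit:
carry_out(angular=[[0,0,0],[0,0,0],[0,0,0],[0,0,0],[0,0,0],[0,0,0],[0,0,0],[0,0,0],[0,0,0],[0,0,0]], offset=[[0.0021,0,-0.0035],[0.0021,0,-0.0035],[0.0021,0,-0.0035],[0.0021,0,-0.0035],[-0.002,0.005,0.002],[-0.002,0.005,0.002],[-0.0014,0.005,0.0014],[-0.0014,0.005,0.0014],[-0.001,0.005,0.001],[-0.001,0.005,0.001]], jaw=[0,0,0,0,0,0,0,0,0,0])

```text
t: 8.07
eef_pos: [527.4, 113.7, 241.7]
eef_rot: [[0.675, 0.293, 0.677], [-0.207, 0.956, -0.208], [-0.708, 0.0, 0.706]]
wrist_force: [0.1, -0.9, 0.4]
finger_gap: -0.3
```

```bash
python3 -c "
from h import *
todo(C+ex*8-18*ey+80*ez)
import cv2
cv2.imwrite('pics/w4.png',bot.capture('wrist')[:,:,::-1])"
```

```text
t 8.07 pos [527.4 113.7 241.7] F [ 0.1 -0.9  0.4] gap -0.3 J [ 34. -16. -49.  25. -33.  41.] tool disp [-0.2 -1.7  4.5]
mill rel x,y,z 4.9 -16.4 76.7  rot in mill: [[0.71, -0.01, 0.71], [0.01, 1.0, 0.01], [-0.71, 0.0, 0.71]]
```

View pics/w4.png

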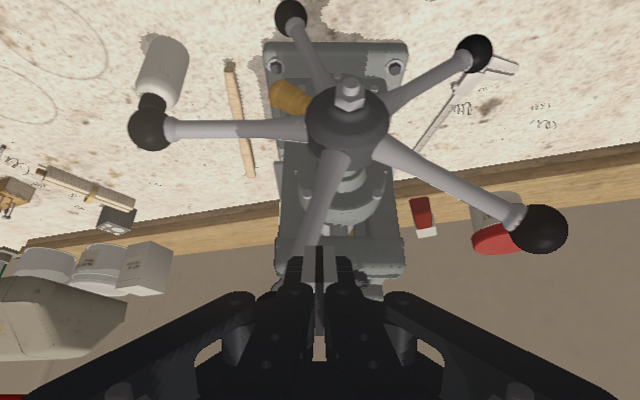

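```bash
python3 - <<'E'
from h import *
im=cv2.imread('pics/w4.png')
b=blobs("wrist",(100,0,600,255),im,thr=45,minA=150)
for a,s in b: print(a,s)
obs={2:(291,18),1:(149,130),-2:(474.5,53.5),-1:(540,229)}
c=bot.calibration("wrist")
o=[(*ray("wrist",v,c),k) for k,v in obs.items()]
print(fitwheel(o,28))
S={-1:(251.9,118.6),0:(255.16,176),1:(264.1,238.3),2:(267.4,214.35),-2:(261,150.8)}
T={-1:(234.7,235.8),0:(299.8,254.3),1:(327.7,266.8)}
o2=[(*ray("scene",v),k) for k,v in S.items()]+[(*ray("top",v),k) for k,v in T.items()]
print(fitwheel(o2,28))
print(fitwheel(o+o2,28))
E
```

```text
[293.5   8.2] [ 28  20 305]
[477.4  49.8] [ 34  38 699]
[540.4 229.4] [  58   49 1926]
(array([528.07058688, 132.23584179, -17.14022394,  17.36027283]), np.float64(2.128473393966104), [array([517. ,  96.3, 285.3]), array([490.9,  11.8, 166.4]), array([516.2,  93.8,  45.6]), array([557.9, 228.8,  89.8]), array([558.4, 230.4, 237.9])])
(array([527.71014276, 130.81748416, -17.63999737,  27.65984396]), np.float64(2.478597905899562), [array([510. ,  75.1, 276.6]), array([490.1,  12.4, 143.9]), array([522.2, 113.4,  40.3]), array([561.9, 238.4, 109.1]), array([554.4, 214.7, 255.1])])
(array([526.30206511, 128.17716565, -16.14858906,  23.34390854]), np.float64(9.251449922365765), [array([512.4,  80.2, 280.7]), array([491.4,   7.7, 153.3]), array([518.6, 101.7,  42.1]), array([556.4, 232.3, 100.8]), array([552.6, 219. , 248.2])])
```

Emit:
carry_out(angular=[[0,0,0],[0,0,0],[0,0,0],[0,0,0],[0,0,0]], offset=[[-0.01,0,-0.01],[-0.01,0,-0.01],[-0.01,0,-0.01],[-0.007,0,-0.007],[0,0,0]], jaw=[0,0,0,0,0])

```text
t: 8.53
eef_pos: [475.9, 128.9, 240.9]
eef_rot: [[0.675, 0.292, 0.678], [-0.206, 0.957, -0.206], [-0.709, -0.001, 0.706]]
wrist_force: [1.1, -0.5, 0.0]
finger_gap: 0.3
```

```bash
sed -i 's/^C=np.array.*/C=np.array([527.9,131.8,165.]);w=np.radians(-17.4)/' h.py; python3 - <<'E'
from h import *
todo(C+ex*-50-63*ey+33*ez)
S={}
im=bot.capture("wrist");cv2.imwrite('pics/w5.png',im[:,:,::-1])
for a,s in blobs("wrist",(50,0,640,250),im,thr=45,minA=150): print(a,s)
E
```

```text
t 8.53 pos [475.9 128.9 240.9] F [ 1.1 -0.5  0. ] gap 0.3 J [ 41. -19. -50.  31. -37.  49.] tool disp [ 29.3 -44.6 -31.4]
mill rel x,y,z -48.7 -18.3 75.9  rot in mill: [[0.71, -0.01, 0.71], [0.01, 1.0, 0.01], [-0.71, -0.0, 0.71]]
[451.1  98. ] [ 28  12 197]
```

View pics/w5.png

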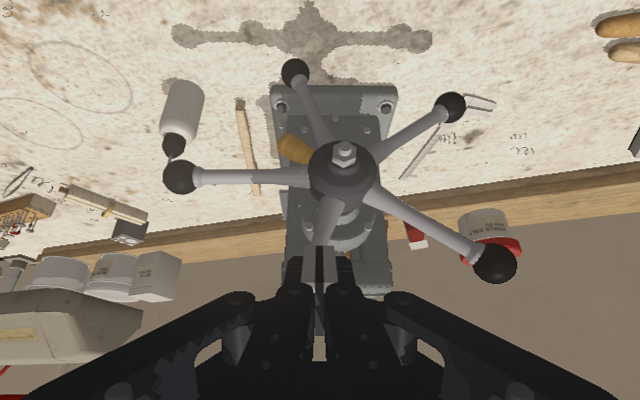

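Emit:
carry_out(angular=[[0,0,0],[0,0,0],[0,0,0],[0,0,0],[0,0,0],[0,0,0]], offset=[[0,-0.01,0],[0.0045,-0.01,-0.0045],[0.0045,-0.01,-0.0045],[0.0045,-0.01,-0.0045],[0.0045,-0.01,-0.0045],[0,0,0]], jaw=[0,0,0,0,0,0])

```text
t: 9.08
eef_pos: [461.0, 77.7, 214.0]
eef_rot: [[0.673, 0.296, 0.678], [-0.21, 0.955, -0.208], [-0.709, -0.002, 0.705]]
wrist_force: [-1.1, -0.4, -0.6]
finger_gap: -0.3
```

```bash
python3 - <<'E'
from h import *
todo(C+ex*20-66*ey+50*ez)
E
```

```text
t 9.08 pos [461.   77.7 214. ] F [-1.1 -0.4 -0.6] gap -0.3 J [ 35. -24. -57.  26. -34.  43.] tool disp [47.   5.4 48.6]
mill rel x,y,z -47.6 -71.6 49.0  rot in mill: [[0.71, -0.0, 0.71], [0.0, 1.0, 0.0], [-0.71, -0.0, 0.71]]
```

Emit:
carry_out(angular=[[0,0,0],[0,0,0],[0,0,0],[0,0,0],[0,0,0],[0,0,0]], offset=[[0.01,0,0.01],[0.01,0,0.01],[0.01,0,0.01],[0.01,0,0.01],[0.009,0,0.009],[0,0,0]], jaw=[0,0,0,0,0,0])

```text
t: 9.58
eef_pos: [530.7, 59.3, 216.9]
eef_rot: [[0.676, 0.296, 0.675], [-0.209, 0.955, -0.21], [-0.707, 0.001, 0.707]]
wrist_force: [-0.3, -0.6, -0.9]
finger_gap: -0.0
```

```bash
python3 - <<'E'
from h import *
todo(C+ex*20-66*ey+50*ez)
E
```

```text
t 9.58 pos [530.7  59.3 216.9] F [-0.3 -0.6 -0.9] gap -0.0 J [ 25. -18. -54.  17. -28.  33.] tool disp [-1.8  2.3 -4.4]
mill rel x,y,z 24.4 -68.3 51.9  rot in mill: [[0.71, -0.0, 0.71], [0.0, 1.0, 0.0], [-0.71, 0.0, 0.71]]
```

Emit:
carry_out(angular=[[0,0,0],[0,0,0],[0,0,0],[0,0,0],[0,0,0],[0,0,0],[0,0,0],[0,0,0],[0,0,0],[0,0,0]], offset=[[0.001,0.005,-0.001],[0.001,0.005,-0.001],[0.001,0.005,-0.001],[0.001,0.005,-0.001],[-0.0021,0.005,0.0021],[-0.0021,0.005,0.0021],[-0.0015,0.005,0.0015],[-0.0015,0.005,0.0015],[-0.001,0.005,0.001],[-0.001,0.005,0.001]], jaw=[0,0,0,0,0,0,0,0,0,0])

```text
t: 10.42
eef_pos: [543.3, 108.3, 223.2]
eef_rot: [[0.675, 0.294, 0.677], [-0.207, 0.956, -0.208], [-0.708, -0.0, 0.706]]
wrist_force: [-0.3, -2.2, -2.1]
finger_gap: -0.1
```

```bash
python3 - <<'E'
from h import *
todo(C+ex*20-18*ey+59*ez)
im=bot.capture("wrist");cv2.imwrite('pics/w6.png',im[:,:,::-1])
E
```

```text
t 10.42 pos [543.3 108.3 223.2] F [-0.3 -2.2 -2.1] gap -0.1 J [ 31. -14. -50.  20. -32.  39.] tool disp [-1.8 -0.2 -0.6]
mill rel x,y,z 21.7 -17.8 58.2  rot in mill: [[0.71, -0.01, 0.71], [0.0, 1.0, 0.0], [-0.71, -0.0, 0.71]]
```

View pics/w6.png

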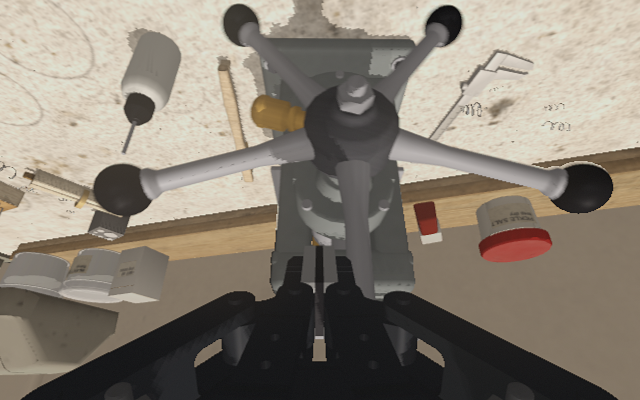

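Emit:
carry_out(angular=[[0,0,0],[0,0,0],[0,0,0],[0,0,0],[0,0,0],[0,0,0],[0,0,0],[0,0,0],[0,0,0],[0,0,0]], offset=[[-0.0007,0.005,0.0007],[-0.0007,0.005,0.0007],[0,0.005,0],[0,0.005,0],[0.0004,0.005,-0.0004],[0.0004,0.005,-0.0004],[0.0007,0.005,-0.0007],[0.0007,0.005,-0.0007],[0.0012,0.005,-0.0012],[0.0012,0.005,-0.0012]], jaw=[0,0,0,0,0,0,0,0,0,0])

```text
t: 11.3
eef_pos: [558.0, 156.2, 218.3]
eef_rot: [[0.675, 0.293, 0.677], [-0.207, 0.956, -0.208], [-0.708, -0.0, 0.706]]
wrist_force: [-2.1, -3.5, 0.1]
finger_gap: 0.1
```

```bash
python3 - <<'E'
from h import *
todo(C+ex*20+45*ey+47*ez)
im=bot.capture("wrist");cv2.imwrite('pics/w7.png',im[:,:,::-1])
E
```

```text
t 11.3 pos [558.  156.2 218.3] F [-2.1 -3.5  0.1] gap 0.1 J [ 36.  -8. -46.  21. -35.  44.] tool disp [ 3.5 12.8 -5.4]
mill rel x,y,z 21.4 32.2 53.3  rot in mill: [[0.71, -0.01, 0.71], [0.0, 1.0, 0.0], [-0.71, -0.0, 0.71]]
```

View pics/w7.png

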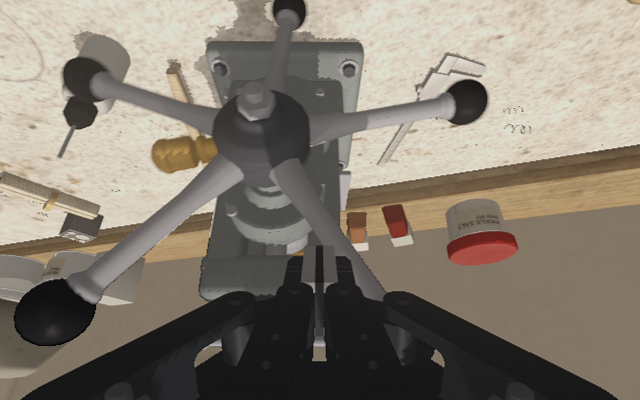

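Emit:
carry_out(angular=[[0,0,0],[0,0,0],[0,0,0],[0,0,0]], offset=[[0.0021,0.005,-0.0021],[0.0021,0.005,-0.0021],[0.0021,0.005,-0.0021],[0.0025,0.005,-0.0025]], jaw=[0,0,0,0])

```text
t: 11.68
eef_pos: [563.8, 175.2, 205.7]
eef_rot: [[0.675, 0.294, 0.677], [-0.207, 0.956, -0.208], [-0.708, -0.0, 0.706]]
wrist_force: [-2.4, -3.7, 1.1]
finger_gap: -0.2
```

Emit:
carry_out(angular=[[0,0,0],[0,0,0],[0,0,0],[0,0,0],[0,0,0],[0,0,0],[0,0,0],[0,0,0]], offset=[[-0.003,-0.003,-0.003],[-0.01,0,-0.01],[-0.01,0,-0.01],[-0.01,0,-0.01],[-0.01,0,-0.01],[-0.008,0,-0.008],[0,0,0],[0,0,0]], jaw=[0,0,0,0,0,0,0,0])

```text
t: 12.35
eef_pos: [493.9, 194.3, 206.6]
eef_rot: [[0.676, 0.292, 0.677], [-0.205, 0.957, -0.207], [-0.708, 0.002, 0.706]]
wrist_force: [-0.4, -0.1, -1.1]
finger_gap: -0.0
```

```bash
python3 - <<'E'
from h import *
todo(C+ex*-50-66*ey+50*ez)
c=bot.calibration("wrist")
im=bot.capture("wrist");cv2.imwrite('pics/w8.png',im[:,:,::-1]);cv2.imwrite('pics/s8.png',bot.capture('scene')[:,:,::-1])
np.savez('c8.npz',**c)
for a,s in blobs("wrist",(0,0,640,400),im,thr=50,minA=100): print(a,s)
E
```

```text
t 12.35 pos [493.9 194.3 206.6] F [-0.4 -0.1 -1.1] gap -0.0 J [ 47.  -9. -47.  28. -39.  55.] tool disp [  -6.  -115.5    6.2]
mill rel x,y,z -51.1 49.5 41.6  rot in mill: [[0.71, -0.01, 0.71], [0.01, 1.0, 0.0], [-0.71, 0.0, 0.71]]
[272.  192.2] [ 27  25 277]
[318.7 353.2] [  595   154 41514]
```

View pics/w8.png

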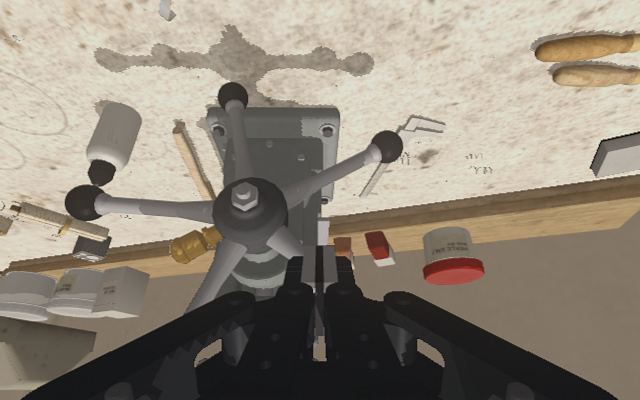

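```bash
cat >> h.py <<'E'
def ang(obs,c,th0):
    # angle-only estimate per ball: ray hit on wheel plane
    for k,v in obs.items():
        o,d=ray("x",v,c);t=((C-o)@ex)/(d@ex);q=o+t*d-C
        a=np.degrees(np.arctan2(-(q@ey),q[2]));print(k,"angle",round(a,1),"r",round(np.hypot(q@ey,q[2]),1))
E
python3 - <<'E'
from h import *
c=dict(np.load('c8.npz'))
ang({2:(83,202),3:(233,97),-1:(387,147),'hub':(245,193)},c,0)
E
```

```text
2 angle 94.4 r 130.7
3 angle 166.2 r 126.5
-1 angle -120.9 r 125.3
hub angle 156.9 r 20.0
```

Emit:
carry_out(angular=[[0,0,0],[0,0,0],[0,0,0],[0,0,0],[0,0,0],[0,0,0],[0,0,0],[0,0,0],[0,0,0],[0,0,0]], offset=[[-0.003,-0.0124,0.003],[-0.002,-0.0124,0.002],[-0.001,-0.0124,0.001],[-0.001,-0.0124,0.001],[-0.001,-0.0124,0.001],[-0.001,-0.0124,0.001],[-0.001,-0.0124,0.001],[-0.001,-0.0124,0.001],[0,-0.0124,0],[0,0,0]], jaw=[0,0,0,0,0,0,0,0,0,0])

```text
t: 13.28
eef_pos: [460.8, 84.5, 221.6]
eef_rot: [[0.675, 0.296, 0.676], [-0.209, 0.955, -0.209], [-0.708, 0.0, 0.706]]
wrist_force: [-0.1, 0.9, -0.9]
finger_gap: 0.2
```

```bash
python3 - <<'E'
from h import *
todo(C+ex*22-62*ey+58*ez)
im=bot.capture("wrist");cv2.imwrite('pics/w9.png',im[:,:,::-1])
E
```

```text
t 13.28 pos [460.8  84.5 221.6] F [-0.1  0.9 -0.9] gap 0.2 J [ 36. -24. -56.  28. -35.  44.] tool disp [49.8  3.  51.9]
mill rel x,y,z -49.9 -65.2 56.6  rot in mill: [[0.71, -0.0, 0.71], [0.0, 1.0, 0.0], [-0.71, 0.0, 0.71]]
```

View pics/w9.png

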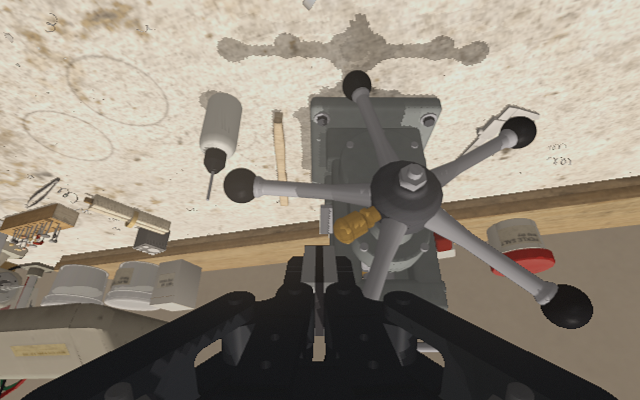

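Emit:
carry_out(angular=[[0,0,0],[0,0,0],[0,0,0],[0,0,0],[0,0,0],[0,0,0]], offset=[[0.01,0.001,0.01],[0.01,0.001,0.01],[0.01,0,0.01],[0.01,0,0.01],[0.01,0,0.01],[0,0,0]], jaw=[0,0,0,0,0,0])

```text
t: 13.83
eef_pos: [531.7, 67.6, 222.4]
eef_rot: [[0.676, 0.295, 0.675], [-0.208, 0.955, -0.21], [-0.707, 0.001, 0.707]]
wrist_force: [-0.6, 0.5, 0.5]
finger_gap: 0.1
```

```bash
python3 - <<'E'
from h import *
todo(C+ex*22-50*ey+59*ez)
E
```

```text
t 13.83 pos [531.7  67.6 222.4] F [-0.6  0.5  0.5] gap 0.1 J [ 26. -18. -53.  18. -29.  34.] tool disp [-1.7 10.1  0.6]
mill rel x,y,z 22.8 -60.1 57.4  rot in mill: [[0.71, -0.0, 0.71], [0.0, 1.0, 0.0], [-0.71, 0.0, 0.71]]
```

Emit:
carry_out(angular=[[0,0,0],[0,0,0],[0,0,0],[0,0,0],[0,0,0],[0,0,0],[0,0,0],[0,0,0]], offset=[[-0.001,0.005,0.001],[-0.001,0.005,0.001],[-0.0014,0.005,0.0014],[-0.0014,0.005,0.0014],[-0.0014,0.005,0.0014],[-0.0014,0.005,0.0014],[-0.001,0.005,0.001],[-0.001,0.005,0.001]], jaw=[0,0,0,0,0,0,0,0])

```text
t: 14.5
eef_pos: [541.0, 106.6, 235.2]
eef_rot: [[0.675, 0.293, 0.677], [-0.207, 0.956, -0.207], [-0.708, -0.0, 0.706]]
wrist_force: [-0.9, -2.2, -1.3]
finger_gap: -0.3
```

```bash
python3 - <<'E'
from h import *
todo(C+ex*22-10*ey+72*ez)
im=bot.capture("wrist");cv2.imwrite('pics/w10.png',im[:,:,::-1])
E
```

```text
t 14.5 pos [541.  106.6 235.2] F [-0.9 -2.2 -1.3] gap -0.3 J [ 31. -15. -49.  22. -32.  39.] tool disp [ 0.1 10.1  2.7]
mill rel x,y,z 20.1 -20.1 70.2  rot in mill: [[0.71, -0.01, 0.71], [0.0, 1.0, 0.0], [-0.71, -0.0, 0.71]]
```

View pics/w10.png

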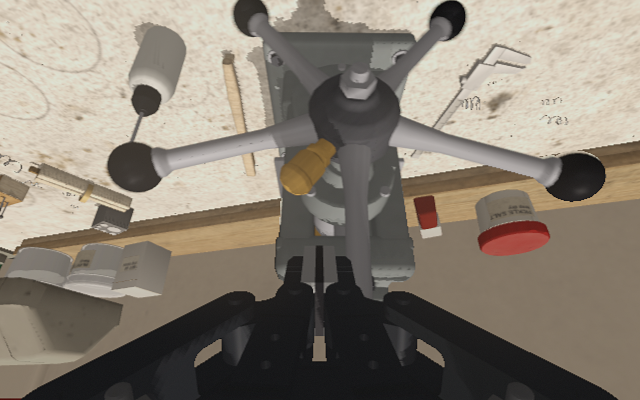

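Emit:
carry_out(angular=[[0,0,0],[0,0,0],[0,0,0],[0,0,0],[0,0,0],[0,0,0],[0,0,0],[0,0,0]], offset=[[-0.0007,0.005,0.0007],[-0.0007,0.005,0.0007],[-0.0003,0.005,0.0003],[0,0.005,0],[0,0.005,0],[0.0005,0.005,-0.0005],[0.001,0.005,-0.001],[0.001,0.005,-0.001]], jaw=[0,0,0,0,0,0,0,0])

```text
t: 15.22
eef_pos: [553.3, 144.7, 234.4]
eef_rot: [[0.676, 0.294, 0.676], [-0.207, 0.956, -0.208], [-0.708, 0.001, 0.707]]
wrist_force: [-0.1, -1.6, 0.6]
finger_gap: -0.2
```

```bash
python3 - <<'E'
from h import *
todo(C+ex*22-10*ey+72*ez)
np.savez('c11.npz',**bot.calibration("wrist"))
im=bot.capture("wrist");cv2.imwrite('pics/w11.png',im[:,:,::-1])
E
```

```text
t 15.22 pos [553.3 144.7 234.4] F [-0.1 -1.6  0.6] gap -0.2 J [ 35. -10. -46.  23. -34.  43.] tool disp [ -0.9 -30.    2.9]
mill rel x,y,z 20.4 20.0 69.4  rot in mill: [[0.71, -0.01, 0.71], [0.0, 1.0, 0.0], [-0.71, 0.0, 0.71]]
```

View pics/w11.png

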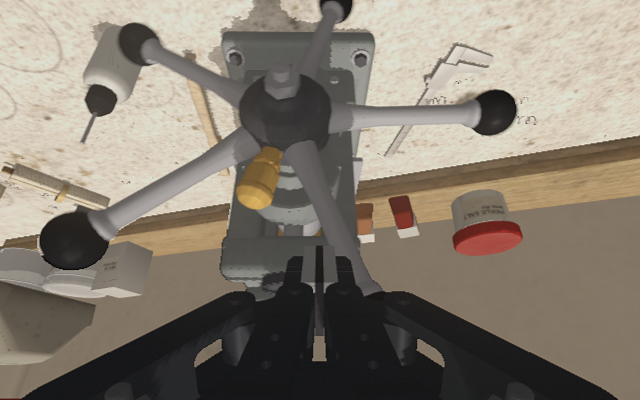

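```bash
python3 - <<'E'
from h import *
c=dict(np.load('c11.npz'))
ang({2:(74,241),3:(139,44),-1:(495,111),'hub':(285,110)},c,0)
E
```

```text
2 angle 51.1 r 127.8
3 angle 123.1 r 128.3
-1 angle -93.1 r 128.4
hub angle 169.3 r 7.2
```

Emit:
carry_out(angular=[[0,0,0],[0,0,0],[0,0,0],[0,0,0],[0,0,0]], offset=[[0.0012,0.004,-0.0012],[0.0012,0.004,-0.0012],[0.0014,0.004,-0.0014],[0.0014,0.003,-0.0014],[0,0,0]], jaw=[0,0,0,0,0])

```text
t: 15.68
eef_pos: [557.4, 159.4, 226.3]
eef_rot: [[0.675, 0.293, 0.677], [-0.206, 0.956, -0.208], [-0.709, 0.0, 0.706]]
wrist_force: [0.0, -0.1, -0.8]
finger_gap: -0.4
```

```bash
python3 - <<'E'
from h import *
todo(C+ex*22-10*ey+72*ez)
np.savez('c12.npz',**bot.calibration("wrist"))
im=bot.capture("wrist");cv2.imwrite('pics/w12.png',im[:,:,::-1])
E
```

```text
t 15.68 pos [557.4 159.4 226.3] F [ 0.  -0.1 -0.8] gap -0.4 J [ 37.  -8. -45.  23. -35.  44.] tool disp [ -6.3 -45.1   8.9]
mill rel x,y,z 19.9 35.1 61.3  rot in mill: [[0.71, -0.01, 0.71], [0.01, 1.0, 0.0], [-0.71, 0.0, 0.71]]
```

View pics/w12.png

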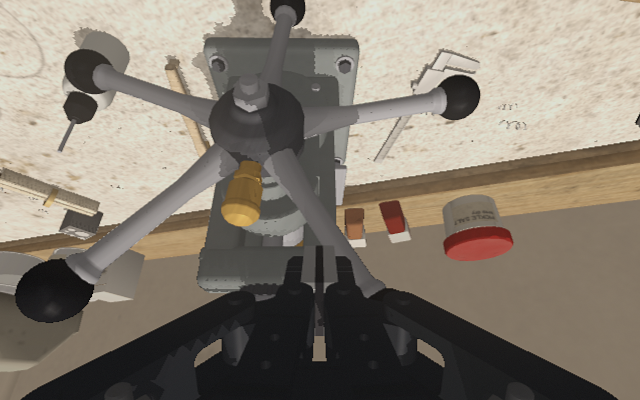

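```bash
python3 - <<'E'
from h import *
c=dict(np.load('c12.npz'))
ang({2:(53,289),3:(88,71),4:(287,9),-1:(460,97.5)},c,0)
E
```

```text
2 angle 41.9 r 128.3
3 angle 112.9 r 129.4
4 angle -175.4 r 123.0
-1 angle -102.4 r 127.5
```

Emit:
carry_out(angular=[[0,0,0],[0,0,0],[0,0,0]], offset=[[0.0012,0.003,-0.0012],[0.0012,0.003,-0.0012],[0,0,0]], jaw=[0,0,0])

```text
t: 15.98
eef_pos: [559.0, 164.5, 222.8]
eef_rot: [[0.675, 0.293, 0.677], [-0.207, 0.956, -0.208], [-0.708, -0.0, 0.706]]
wrist_force: [0.4, -0.9, 1.3]
finger_gap: 0.3
```

```bash
python3 - <<'E'
from h import *
todo(C+ex*22-10*ey+72*ez)
np.savez('c13.npz',**bot.calibration("wrist"))
im=bot.capture("wrist");cv2.imwrite('pics/w13.png',im[:,:,::-1])
for n in("scene","top"): cv2.imwrite(f'pics/{n}13.png',bot.capture(n)[:,:,::-1])
a=cv2.imread("pics/scene13.png")[95:265,190:360];cv2.imwrite("pics/sz13.png",cv2.resize(a,None,fx=3.5,fy=3.5,interpolation=cv2.INTER_CUBIC))
E
```

```text
t 15.98 pos [559.  164.5 222.8] F [ 0.4 -0.9  1.3] gap 0.3 J [ 37.  -7. -45.  22. -35.  45.] tool disp [ -8.7 -50.5  11.3]
mill rel x,y,z 19.9 40.5 57.8  rot in mill: [[0.71, -0.01, 0.71], [0.0, 1.0, 0.0], [-0.71, -0.0, 0.71]]
```

View pics/w13.png

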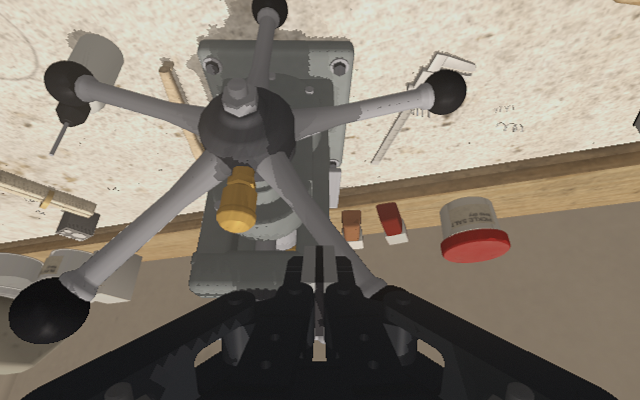

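View pics/sz13.png

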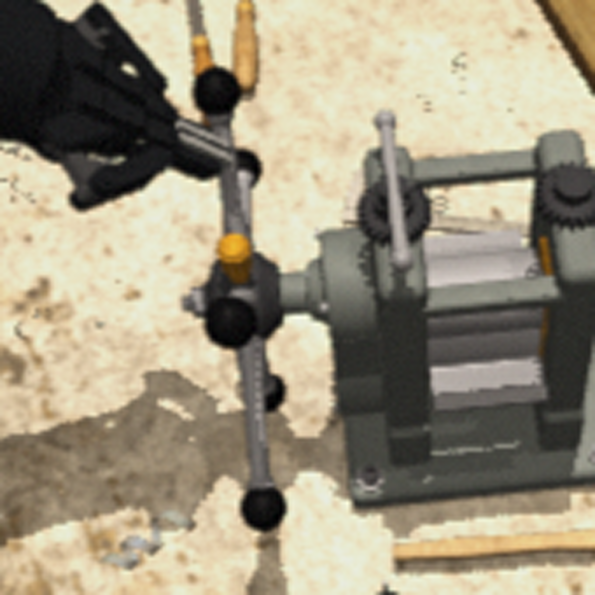

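```bash
python3 - <<'E'
from h import *
c=dict(np.load('c13.npz'))
ang({2:(49,309),3:(67,82),4:(269.5,11),-1:(447,91.5)},c,0)
ang({-1:(0,0)},c,0) if 0 else None
print("scene")
sc=bot.calibration("scene")
f=lambda x,y:(190+x/3.5,95+y/3.5)
ang({1:f(216,91),2:f(232,320),3:f(264,508),0:f(245,167),4:f(270,390)},sc,0)
a=cv2.imread("pics/top13.png")[140:290,205:375];cv2.imwrite("pics/tp13.png",cv2.resize(a,None,fx=4,fy=4,interpolation=cv2.INTER_CUBIC))
# joint fit from scratch using wrist only, with th free
W={2:(49,309),3:(67,82),4:(269.5,11),-1:(447,91.5)}
o=[(*ray("w",v,c),{-1:-1}.get(k,k)) for k,v in W.items()]
print(fitwheel(o,-104))
E
```

```text
2 angle 37.9 r 127.9
3 angle 109.2 r 131.3
4 angle -179.1 r 123.2
-1 angle -106.4 r 127.7
scene
1 angle -33.8 r 125.4
2 angle 37.9 r 117.6
3 angle 109.2 r 127.7
0 angle -118.3 r 176.0
4 angle -170.6 r 179.5
(array([542.76472395, 151.02517637, -23.21365855, -95.32144634]), np.float64(68.41205068482711), [array([592.2, 266.3, 153.3]), array([562.4, 196.9, 280.7]), array([505.5,  64.1, 248.2]), array([500.1,  51.4, 100.7]), array([553.7, 176.4,  42.1])])
```

View pics/tp13.png

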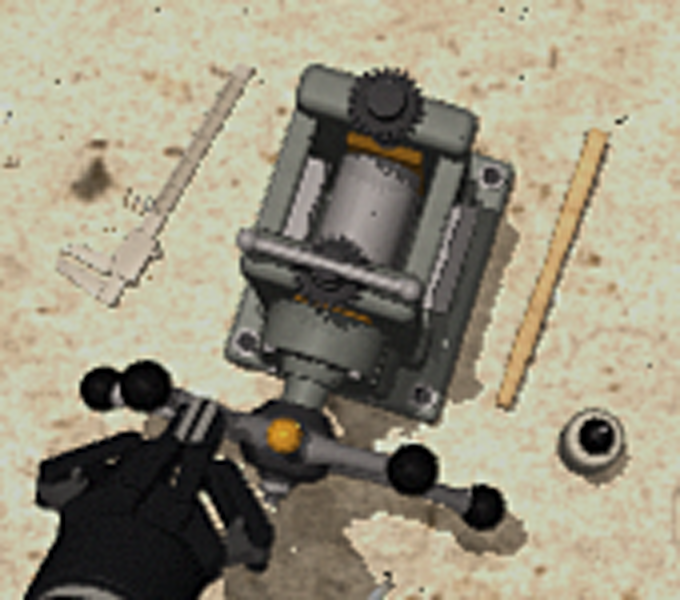

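Emit:
carry_out(angular=[[0,0,0],[0,0,0]], offset=[[0.0011,0.002,-0.0011],[0,0,0]], jaw=[0,0])

```text
t: 16.3
eef_pos: [559.6, 166.3, 221.6]
eef_rot: [[0.675, 0.293, 0.677], [-0.207, 0.956, -0.208], [-0.708, -0.0, 0.706]]
wrist_force: [-0.7, -0.6, 1.4]
finger_gap: -0.3
```

Emit:
carry_out(angular=[[0,0,0],[0,0,0],[0,0,0],[0,0,0],[0,0,0],[0,0,0],[0,0,0],[0,0,0],[0,0,0]], offset=[[-0.002,-0.002,0.001],[-0.003,-0.002,-0.003],[-0.01,0,-0.01],[-0.01,0,-0.01],[-0.01,0,-0.01],[-0.01,0,-0.01],[-0.015,0,-0.01],[-0.015,0,-0.01],[0,0,0]], jaw=[0,0,0,0,0,0,0,0,0])

```text
t: 17.05
eef_pos: [464.0, 191.5, 231.3]
eef_rot: [[0.675, 0.291, 0.678], [-0.205, 0.957, -0.206], [-0.709, -0.0, 0.705]]
wrist_force: [0.1, 0.2, -0.6]
finger_gap: 0.1
```

```bash
python3 - <<'E'
from h import *
todo(C+ex*22-10*ey+72*ez)
np.savez('c14.npz',**bot.calibration("wrist"))
im=bot.capture("wrist");cv2.imwrite('pics/w14.png',im[:,:,::-1])
for n in("scene","top"): cv2.imwrite(f'pics/{n}14.png',bot.capture(n)[:,:,::-1])
a=cv2.imread("pics/scene14.png")[95:265,190:360];cv2.imwrite("pics/sz14.png",cv2.resize(a,None,fx=3.5,fy=3.5,interpolation=cv2.INTER_CUBIC))
a=cv2.imread("pics/top14.png")[140:290,205:375];cv2.imwrite("pics/tp14.png",cv2.resize(a,None,fx=4,fy=4,interpolation=cv2.INTER_CUBIC))
E
```

```text
t 17.05 pos [464.  191.5 231.3] F [ 0.1  0.2 -0.6] gap 0.1 J [ 50. -12. -46.  35. -41.  59.] tool disp [ 66.8 -48.7  75.2]
mill rel x,y,z -78.9 37.8 66.3  rot in mill: [[0.71, -0.01, 0.71], [0.01, 1.0, 0.01], [-0.71, -0.0, 0.71]]
```

View pics/w14.png

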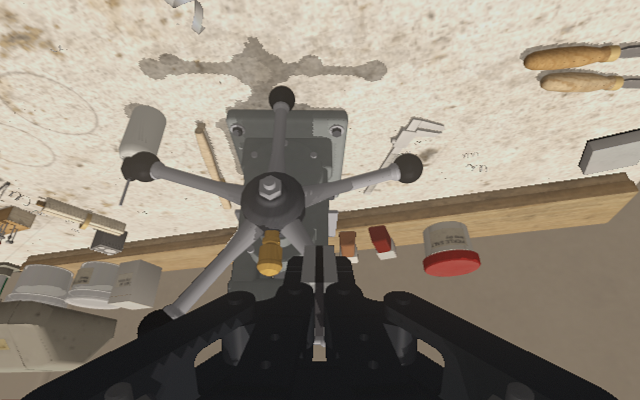

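View pics/sz14.png

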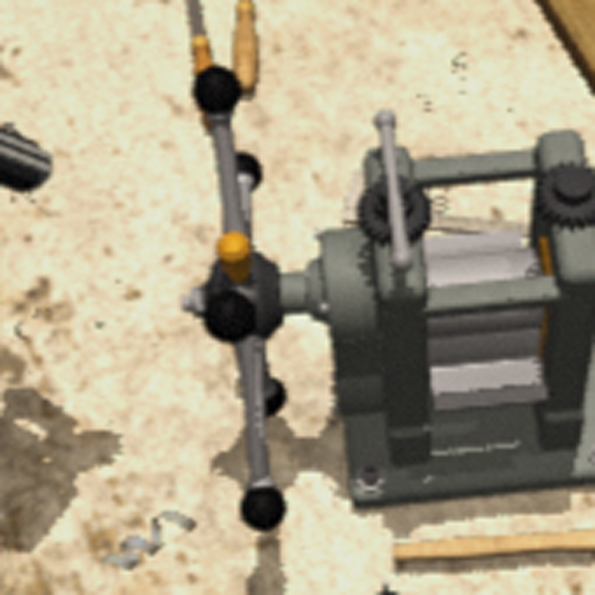

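View pics/tp14.png

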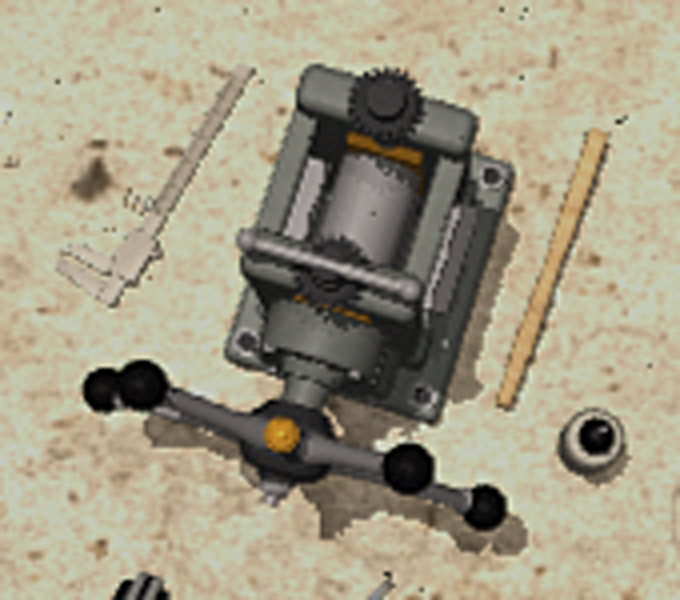

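```bash
python3 - <<'E'
from h import *
c=dict(np.load('c14.npz'));sc=bot.calibration("scene");tc=bot.calibration("top")
f=lambda x,y:(190+x/3.5,95+y/3.5);g=lambda x,y:(205+x/4,140+y/4)
Wr={3:(139.5,167),4:(282,98),0:(408,167)}
S={1:f(216,91),2:f(231,313),3:f(264,507),0:f(245,171),4:f(270,397)}
T={1:g(142,382),0:g(102,389),2:g(408,468),3:g(485,507)}
# k: arm angle th+72k with B=k0=-108
ow=[(*ray("w",v,c),k) for k,v in Wr.items()];os_=[(*ray("s",v,sc),k) for k,v in S.items()];ot=[(*ray("t",v,tc),k) for k,v in T.items()]
for nm,o in(("w",ow),("s",os_),("t",ot),("st",os_+ot),("all",ow+os_+ot)):
    p,e,_=fitwheel(o,-108,(528,131,-17.4));print(nm,p.round(1),"cup",round(p[3]+108,2),round(e,1))
ang(Wr,c,0)
# cup tip direct: scene+top
for q in [((232.5,240),(283,434))]:
    x,e=tri([ray("s",f(*q[0]),sc),ray("t",g(*q[1]),tc)]);r=x-C;print("cup tip",x.round(1),np.round(e,1),"y",(r@ey).round(1),"z",r[2].round(1),"x",(r@ex).round(1))
E
```

```text
w [ 529.2  138.5  -23.  -112.1] cup -4.08 2.4
s [ 528.7  130.   -17.7 -108.5] cup -0.51 1.8
t [ 527.5  131.7  -17.7 -107.9] cup 0.06 1.3
st [ 528.1  130.8  -17.7 -108.4] cup -0.37 2.7
all [ 527.9  130.8  -17.8 -108.4] cup -0.43 3.1
3 angle 106.7 r 131.4
4 angle 179.7 r 127.1
0 angle -108.1 r 126.4
cup tip [527.1 130.1 226.6] [0.6 0.6] y -1.8 z 61.6 x -0.3
```

Emit:
carry_out(angular=[[0,0,0],[0,0,0],[0,0,0],[0,0,0],[0,0,0],[0,0,0]], offset=[[-0.015,0,0],[-0.015,0,0],[-0.015,0,0],[-0.015,0,0],[0,0,0],[0,0,0]], jaw=[0,0,0,0,0,0])

```text
t: 17.7
eef_pos: [425.9, 203.6, 273.8]
eef_rot: [[0.676, 0.293, 0.677], [-0.206, 0.956, -0.208], [-0.708, 0.001, 0.706]]
wrist_force: [-0.5, -0.2, -0.4]
finger_gap: -0.1
```

```bash
python3 - <<'E'
from h import *
todo(C)
im=bot.capture("top")[:,:,::-1];a=cv2.imread("pics/top14.png");b=cv2.imread("pics/top0.png")
for r in((225,235,350,270),(335,165,375,275),(215,150,275,225)):
    x0,y0,x1,y1=r;print(np.abs(im[y0:y1,x0:x1].astype(int)-a[y0:y1,x0:x1]).mean(),np.abs(im[y0:y1,x0:x1].astype(int)-b[y0:y1,x0:x1]).mean())
bot.job_done()
E
```

```text
t 17.7 pos [425.9 203.6 273.8] F [-0.5 -0.2 -0.4] gap -0.1 J [ 57. -15. -41.  48. -43.  68.] tool disp [160.8 -38.9   7.1]
mill rel x,y,z -118.9 38.0 108.8  rot in mill: [[0.71, -0.01, 0.71], [0.01, 1.0, 0.0], [-0.71, 0.0, 0.71]]
2.639390476190476 15.08457142857143
2.960909090909091 2.528030303030303
2.9158518518518517 2.3718518518518517
the job is handed in; nothing more can be done
```

The oil cup now points straight up, to within about 1°. I turned the wheel about 136° counter-clockwise with shut fingertips, pushing two neighbouring spokes one after the other. I then withdrew the hand about 120 mm in front of the wheel and handed the job in at 17.7 s.

- **First push:** my first attempt turned the wheel only about 10° before the fingertips rode over in front of the spoke, with a force of about 8 N. I went back in deeper, and the later pushes needed only 2–4 N.
- **Cup angle:** the scene and top cameras together put it at -0.4°. The separate balls seen by the wrist camera, with the wheel centre held fixed, gave -0.1 to -1.3°. The cup tip measured from two views lay about 2 mm off the vertical, with a height of 61.6 mm.
- **Check that disagreed:** a free fit using only three balls in the wrist picture gave -4.1°. It also placed the wheel centre about 7 mm off and the mill's turn about 5° off the other views, so I set it aside.
- **Cup and loose things:** I never pushed on the cup. The top view before and after shows no change at the bottle, brush or calipers.
- **At hand-in:** the wrist force was at its no-load level.

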